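# Turn the tealight tin lid-down in its rest

## Robot

A 6-joint arm with a two-finger parallel gripper is mounted at the origin on the work surface. World frame = base frame: x ahead of the robot, y to its left, z up, the work surface at z = 0. Lengths are in m, angles in rad, forces in N, time in s.
With the tool pointing down it reaches from about 0.3 to 0.775 m from the base axis. Payload 14.6 kg.
Tool frame: the origin (TCP) lies at the very end of the fingers, on their centre line; the grasp point (between the pads) lies ctrl.grasp_offset behind it (ctrl.grasp_offset is the distance from the TCP to the grasp point, in m); z points along the fingers, y is the direction in which the jaws open and shut (so a half turn about z gives the same grasp; the last joint's range is limited). The gripper opens to 94 mm and grips with 3 to 60 N. Pads are 16 mm wide; open, the fingers measure 119 mm over their backs; the gripper's body (75 mm by 177 mm) begins 78 mm behind the grasp point.
Start: joints at [1.107, 0.3, 1.521, -0, 1.321, -0.067], TCP at [0.213, 0.507, 0.205] pointing down, gripper open.
Joint ranges: [-3.03, 3.03], [-0.79, 2.21], [0.23, 2.52], [-1.04, 4.18], [0, 3.07], [-2.55, 2.55]. Speed limits (rad/s): [2.22, 2.22, 2.57, 3.14, 3.14, 3.14].

## Interface

Orientations are given as [roll, pitch, yaw] about the fixed x, y, z axes, in that order (R = Rz(yaw) Ry(pitch) Rx(roll)).
In Python, from station import ctrl gives the robot as it stands. The module is installed in compiled form; this text tells all that it offers.
- The arm moves only by the tool carry_out, never from a script. Its argument "deltas" is a list of rows, each an object of numbers: "x", "y", "z": the shift along the tool's x, y, z in units of 0.02 m (1.0 is 0.02 m); "wx", "wy", "wz": the turn, a rotation vector about the tool's x, y, z in units of 0.08 rad (1.0 is 0.08 rad); "jaw": the opening in per cent of the stroke, from 0 (shut) to 100 (fully open). A call has 1 to 12 rows; each row shifts and turns the commanded pose from where the row before left it, along the tool's axes as they then stand; what a row does not reach is not made up. A row lasts 1/12 s, in which the tool goes at most 41.7 mm and 7.16 degrees, less where a joint would pass 70% of its speed; a pose out of reach is approached as far as the arm can. A call with a number of a shift or a turn outside -1 to 1 is refused whole. A call with a gripper value outside its range is refused whole. The fingers move at their own pace and stop on an object; "squeeze" is the grip in N (left out, the last holds). Time passes only in rows, so rows that do not move let the fingers close. It gives the time, the measured TCP pose, the force and the opening at its end, in the units of the state.
- ctrl.get_obs(): the state, without advancing time (a new reading comes with each control period).
- ctrl.camera(name): name is "scene" or "side" or "wrist"; returns the picture (400x640x3 uint8, blue, green, red); there is no depth.
- ctrl.camera_params(name): a dict with "mtx" (3x3 intrinsics, pixels), "origin" and "attitude" of the camera in the world. Camera axes: x right, y down, z forward; pixel columns grow to the right and rows downward; lengths in m; the calibration is good to about 2 mm. A picture is of the moment at which its call begins: read the wrist's pose just before it. camera_params takes no time and is no camera call; for the wrist camera it gives the pose at the moment of the call.
- ctrl.hand_in(): hands the job in, once; it reports no verdict.
Trained networks look in the newest picture that a camera, given by its name, has taken for a name from the list of things; names that differ only in an ending like _2 or _b are one class to them, and where a whole thing is asked for, a point or a joint stands for the part that bears it (a point fixed in the world has none). Each returns a list of dicts, best first, with "conf" (0 to 1); they miss things now and then, are a little off and sometimes report something else, mostly with a low value. They report only what shows in the picture. A call takes as long as a camera call. They do not tell look-alikes from the thing itself.
- ctrl.boxes_of(camera, label): "rect" ([left, top, right, bottom] in pixels, round what is visible of it).
- ctrl.mark_of(camera, label): "position" ([row, column] in pixels: a listed point, or the origin of a listed thing).
The state is a dict: "time_s": time; "qpos": joint angles; "joint_vel": joint speeds; "tau": joint torques, N m; "ee_pos": TCP position; "eef_rot": TCP orientation; "force": force on the tool from outside, world axes, zero at the start; "moment": the same for the moment, N m; "grip_width": finger opening in m.
Only numpy, scipy, OpenCV 4.12 (cv2) and the standard library are available. Lean on these libraries where they do the work, as an engineer would, in place of code of your own. Each camera call takes 0.05 s, during which the arm holds its last target.

## Task

Two flat tealight tins lean in steel rests on the fondue shelf; one is already stored lid-down, the other still shows its loose wooden lid facing up. Turn that one over and put it back in its own rest, centred and fully seated with the lid side lying against the backrest, pinching the lid shut so that it never comes off on the way. Leave the other tin where it is.

Things in the scene. Friction and masses are not known exactly. Their poses are not given: they have to be found in the camera images.
- tin: Tin to turn over: open dark-steel box; with lid a slab 90 (x) x 120 (y) x 36 mm (z), about 0.3 kg. Origin: slab centre. Underside z = -18, rim z = +12 mm; +z out of the mouth. At the start z points to the left as seen from the robot, 35 deg above level; x points down the backrest, 55 deg below level; y level. Its upper 50 mm stand free of the rest: lid and underside can be pinched, fingers coming down along its x.
- lid: Loose pale-wood lid of that tin, 0.08 kg, held only by its plug. Plate 86 x 116 x 6 mm at z = 12 to 18 mm; plug below it 7 mm deep, with about 1.3 mm play all round in the tin. Its frame is the tin's: when shut, both origins and axes agree within about 2 mm.
- rest: Fixed steel rest of that tin, 104 mm wide. Origin: centre, on the table; z up. Two plates at right angles form a V, corner along y at x = 11, z = 30 mm. Backrest: rises 40 mm, leaning 35 deg from vertical to -x (the right, seen from the robot); ledge: rises 43 mm to +x, 35 deg above level. The seated tin, either way up, has its centre at (0, 0, 77) mm; turned over, its z points to -x, 35 deg below level.
- other_tin: The other tin, to be left alone: same size and look, 0.3 kg, lid fixed on, already lid-down in an identical rest to the left or right (its bare steel underside faces up and left). Origin: slab centre; z out of the lid side.
Not all that is in view belongs to the job. Leave any pink or yellow look-alike of the tin alone.

How it is judged:
On the way, in this order (a step that is already met when the one before it is completed fails the run):
1. the tin is lifted clear of its rest with the lid shut (z of tin in the frame of rest above 0.105 m and distance between tin and lid below 0.007 m and angle between the z axis of tin and the z axis of lid, either way round below 0.12 rad), for 0.1 s.
2. the tin is turned lid side down with the lid shut (angle between tin's own z axis and vertical above 1.92 rad and distance between tin and lid below 0.007 m and angle between the z axis of tin and the z axis of lid, either way round below 0.12 rad), for 0.1 s.
At the end, for the whole second after the job is handed in: The tin is still, in its own rest, lid side down on the backrest: slab centre within 13 mm across, 20 mm along and 11 mm in height of the seat centre, its z 55 deg from straight down and its long side along the rest, both within about 11 deg, lid shut (origins within 7 mm, 7 deg) (x of tin in the frame of rest between -0.013 and 0.013 m and y of tin in the frame of rest between -0.02 and 0.02 m and z of tin in the frame of rest between 0.066 and 0.089 m and angle between tin's own z axis and vertical between 1.99 and 2.37 rad and angle between the y axis of tin and the y axis of rest, either way round below 0.2 rad and distance between tin and lid below 0.007 m and angle between the z axis of tin and the z axis of lid, either way round below 0.12 rad and linear speed of each of tin, lid below 0.02 m/s); the robot touches nothing.
It fails at once if the lid comes off the tin (origins more than 12 mm apart) (distance between tin and lid above 0.012 m).
It fails at once if the other tin is moved more than 20 mm (distance of other_tin from where it was at the start of the episode above 0.02 m).
It also fails if it takes over 43 s, if anything falls off the work surface, if the arm or the gripper's body presses on something with over 40 N, if the wrist force passes 120 N, or if a joint passes its speed limit or range.

## Working session

There is one attempt and no reset: what is moved stays moved. The work goes in short steps, Python scripts to look and compute and a tool call to move; the robot and the scene stay as the last step left them, time stands still between calls to the robot, and variables do not carry over. Pictures are saved under pics/ and viewed, and the job is handed in when it is done.

Besides the shell and the picture viewer there is one more tool, called as name([rows], argument=value, ...), one row to a line, values as JSON. carry_out: Moves the arm, as the interface text tells. Its arguments: {"type":"object","properties":{"deltas":{"type":"array"},"squeeze":{"type":"number"}},"required":["deltas"]}

```bash
mkdir -p pics; cat > h.py <<'E'
import numpy as np,cv2
from station import ctrl
from scipy.spatial.transform import Rotation as R
def P(n):
    p=ctrl.camera_params(n); return np.array(p["mtx"]),np.array(p["origin"]),p["attitude"]
E
python3 - <<'E'
from h import *
print(ctrl.get_obs(), ctrl.grasp_offset)
for n in("scene","side","wrist"):
    print(n,ctrl.camera_params(n))
    im=ctrl.camera(n); cv2.imwrite(f"pics/{n}0.png",im)
    if n!="wrist" or 1:
        for l in("tin","lid","rest","other_tin"):
            print(l,[(b["conf"],np.round(b["rect"])) for b in ctrl.boxes_of(n,l)],[(m["conf"],np.round(m["position"],1)) for m in ctrl.mark_of(n,l)])
E
```

```text
{'time_s': 0.0, 'qpos': array([ 1.10739989e+00,  3.00512554e-01,  1.52158185e+00,  1.91817209e-05,
        1.32070734e+00, -6.66167248e-02]), 'joint_vel': array([ 1.32212339e-03,  1.01383009e-04,  5.20117064e-05,  8.77717773e-04,
       -7.37430783e-04, -2.81171730e-04]), 'tau': array([-1.33358819e-03, -5.31824470e+01, -3.52719426e+01,  7.06800004e-02,
        2.45752058e-02, -8.07385049e-05]), 'ee_pos': array([0.2124351 , 0.50702959, 0.20486327]), 'eef_rot': array([-3.14038749e+00, -9.90235902e-05,  2.74480812e+00]), 'force': array([ 0.29434362,  0.50549122, -0.27497663]), 'moment': array([ 0.01193016, -0.00676784, -0.00923986]), 'grip_width': 0.09410549625962909} 0.0188
scene {'mtx': array([[415.20114975,   0.        , 330.60554727],
       [  0.        , 415.20114975, 196.23407958],
       [  0.        ,   0.        ,   1.        ]]), 'origin': array([0.98275203, 0.33713279, 1.01233873]), 'attitude': array([-2.53098089, -0.00850096,  2.26570083])}
tin [(0.98, array([221., 210., 274., 254.])), (0.93, array([325., 146., 363., 180.])), (0.86, array([260., 155., 301., 187.])), (0.77, 
[... 1150 characters left out ...]
, 340.4])), (0.76, array([355.9, 262.2]))]
lid [(0.53, array([314., 205., 369., 213.]))] [(0.68, array([216., 343.]))]
rest [(0.78, array([319., 207., 368., 254.]))] [(0.9, array([233. , 339.7]))]
other_tin [(0.57, array([335., 110., 390., 136.])), (0.55, array([313., 206., 371., 223.])), (0.48, array([318., 206., 366., 212.]))] [(0.68, array([124., 361.]))]
wrist {'mtx': array([[343.89911957,   0.        , 326.15526081],
       [  0.        , 343.89911957, 203.24367218],
       [  0.        ,   0.        ,   1.        ]]), 'origin': array([0.13640235, 0.53978749, 0.38484644]), 'attitude': array([2.85499026e+00, 8.52348492e-04, 1.17376149e+00])}
tin [] []
lid [] []
rest [] []
other_tin [] []
```

View pics/scene0.png

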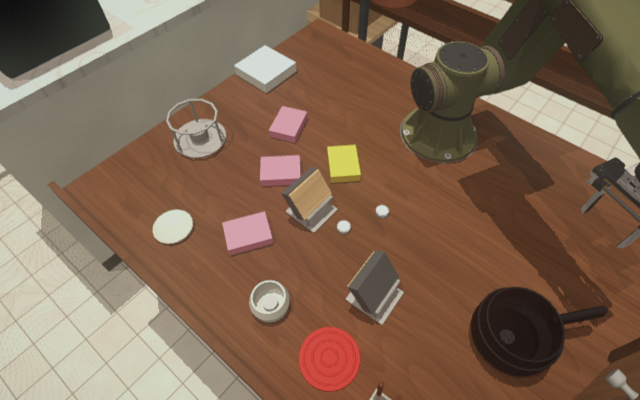

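View pics/side0.png

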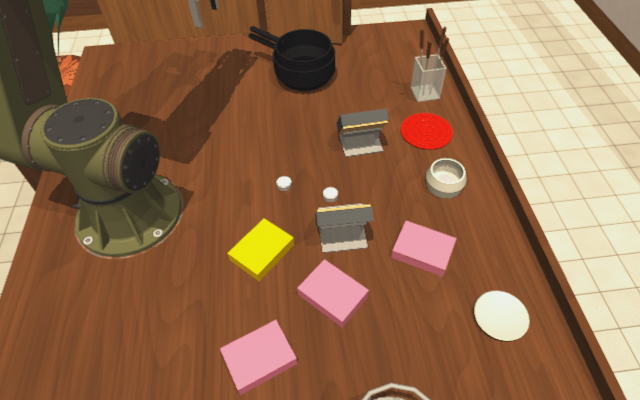

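View pics/wrist0.png

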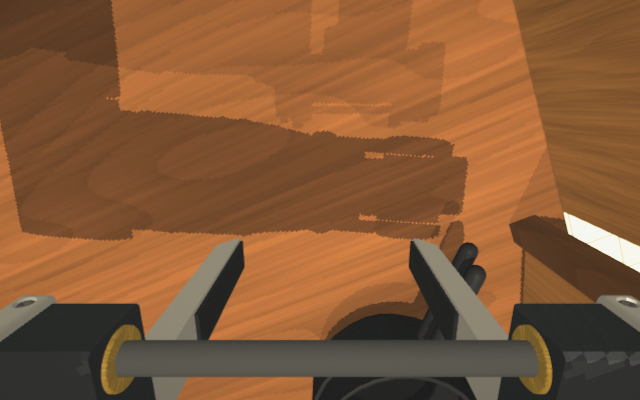

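```bash
cat >> h.py <<'E'
def Rc(att): return R.from_euler("xyz",att).as_matrix()
def ray(cp,rc):
    M=np.array(cp["mtx"]);d=Rc(cp["attitude"])@np.linalg.inv(M)@np.array([rc[1],rc[0],1.]);return np.array(cp["origin"]),d/np.linalg.norm(d)
def tri(obs):
    A=np.zeros((3,3));b=np.zeros(3)
    for o,d in obs:
        Q=np.eye(3)-np.outer(d,d);A+=Q;b+=Q@o
    p=np.linalg.solve(A,b);return p,[np.linalg.norm((np.eye(3)-np.outer(d,d))@(p-o)) for o,d in obs]
def proj(cp,X):
    X=np.atleast_2d(X);c=(X-np.array(cp["origin"]))@Rc(cp["attitude"]);u=c@np.array(cp["mtx"]).T;return u[:,:2]/u[:,2:]
def restpose(x,y,yaw): return R.from_euler("z",yaw).as_matrix(),np.array([x,y,0.])
def tinpose(x,y,yaw,flip=False):
    Rr,t=restpose(x,y,yaw);c,s=np.cos(np.radians(35)),np.sin(np.radians(35))
    z=np.array([c,0,s]);xx=np.array([s,0,-c])
    if flip: z=-z; xx=xx
    T=np.stack([xx,np.cross(z,xx),z],1)
    return Rr@T,t+Rr@np.array([0,0,.077])
E
python3 - <<'E'
from h import *
s,d=ctrl.camera_params("scene"),ctrl.camera_params("side")
for n,a,b in(("lid/tin",(193.5,306.5),(215.5,341.5)),("rest",(213.5,306.8),(233,339.7)),("other",(281,370.8),(124,361))):
    print(n,tri([ray(s,a),ray(d,b)]))
for n,(l,t,r,bb) in(("scene",(270,150,410,330)),("side",(300,90,400,260))):
    im=cv2.imread(f"pics/{n}0.png")[t:bb,l:r];k=600/(bb-t);k=int(k);cv2.imwrite(f"pics/{n}_crop.png",cv2.resize(im,None,fx=k,fy=k,interpolation=cv2.INTER_CUBIC));print(k)
E
```

```text
lid/tin (array([ 0.5071469 , -0.13233377,  0.0757477 ]), [np.float64(0.002964527401153727), np.float64(0.002964527401153728)])
rest (array([ 0.51100642, -0.12433144, -0.00886525]), [np.float64(0.009447781333148013), np.float64(0.00944778133314814)])
other (array([0.60008997, 0.15791812, 0.07376727]), [np.float64(0.002474048517076784), np.float64(0.0024740485170767807)])
3
3
```

View pics/scene_crop.png

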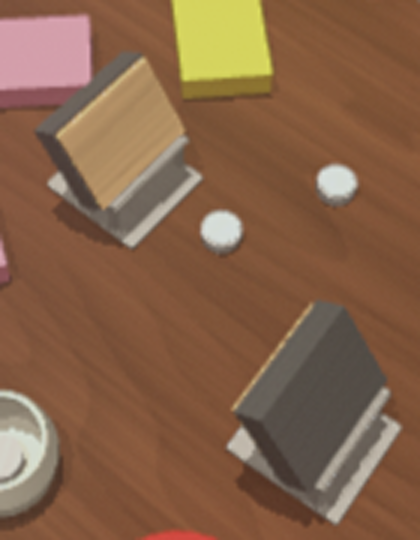

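View pics/side_crop.png

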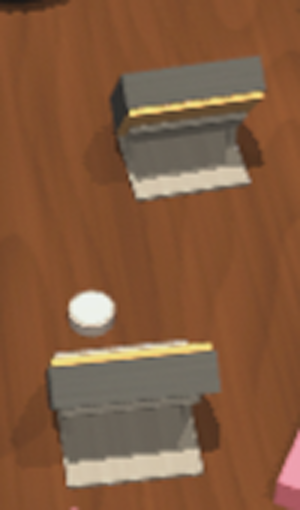

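```bash
cat > fit.py <<'E'
from h import *
from scipy.optimize import least_squares
s,d=ctrl.camera_params("scene"),ctrl.camera_params("side")
sp=np.array([[57,137],[147,62],[187,133],[105,208],[38,130],[132,54]])/3+[270,150]
dp=np.array([[54,360],[212,346],[50,406],[218,388]])/3+[300,90]
a,b,c=.043,.058,.018
S=np.array([[-a,b,c],[-a,-b,c],[a,-b,c],[a,b,c],[-.045,.06,-.018],[-.045,-.06,-.018]])
D=np.array([[-a,-b,c],[-a,b,c],[-.045,-.06,-.018],[-.045,.06,-.018]])
def model(p,z=.077):
    T,t=tinpose(*p); t=t+[0,0,z-.077]
    return proj(s,S@T.T+t),proj(d,D@T.T+t)
best=None
def f(p):
  A,B=model(p[:3],p[3]);return np.r_[(A-sp).ravel(),(B-dp).ravel()]
for fs in(0,1):
 for fd in(0,1):
  S0,D0=S.copy(),D.copy()
  if fs:S[:,1]*=-1
  if fd:D[:,1]*=-1
  r=least_squares(f,[.507,-.132,1.57,.077])
  if best is None or r.cost<best[0].cost: best=(r,S.copy(),D.copy())
  S,D=S0,D0
r,S,D=best
print(r.x,r.cost);print(np.round(f(r.x).reshape(-1,2),1))
print("other yaw ref")
for n,cp,(l,t) in(("scene",s,(270,150)),("side",d,(300,90))):
    im=cv2.imread(f"pics/{n}_crop.png");T,tt=tinpose(*r.x[:3])
    for zz in(-.018,.018):
        q=np.array([[x,y,zz] for x,y in((-.045,-.06),(-.045,.06),(.045,.06),(.045,-.06))])@T.T+tt
        u=((proj(cp,q)-[l,t])*3).astype(int);cv2.polylines(im,[u],True,(0,255,0) if zz>0 else (255,0,0))
    cv2.imwrite(f"pics/{n}_fit.png",im)
A=cv2.imread("pics/scene_fit.png");B=cv2.imread("pics/side_fit.png");o=np.zeros((540,720,3),np.uint8);o[:540,:420]=A;o[:510,420:]=B;cv2.imwrite("pics/fit.png",o)
E
python3 fit.py
```

```text
[ 0.50753438 -0.12905928  1.53866546  0.07316758] 7.834471765886977
[[ 0.7 -0.1]
 [ 0.6 -0.7]
 [ 0.4  0.2]
 [-0.5  1.1]
 [-1.   0.5]
 [-1.9  0. ]
 [-1.5 -1.3]
 [-0.4 -1. ]
 [ 0.3  0.2]
 [ 0.1  1.6]]
other yaw ref
```

View pics/fit.png

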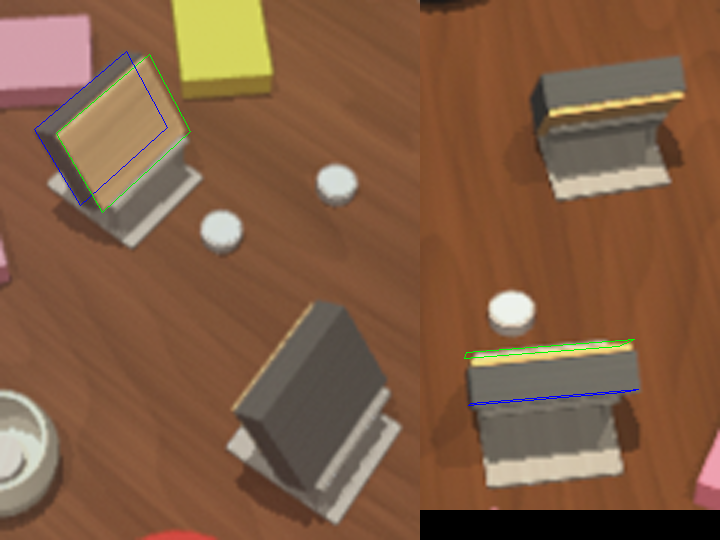

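carry_out([
  {"x":-0.8,"y":-0.8,"z":-0.5},
  {"x":-0.8,"y":-0.8,"z":-0.5},
  {"x":-0.8,"y":-0.8,"z":-0.5},
  {"x":-0.8,"y":-0.8,"z":-0.5},
  {"x":-0.8,"y":-0.8,"z":-0.5},
  {"x":-0.8,"y":-0.8,"z":-0.5},
  {"x":-0.8,"y":-0.8,"z":-0.5},
  {"x":-0.8,"y":-0.8,"z":-0.5},
  {"x":-0.8,"y":-0.8,"z":-0.5},
  {"x":-0.8,"y":-0.8,"z":-0.5},
  {"x":-0.8,"y":-0.8,"z":-0.5},
  {"x":-0.8,"y":-0.8,"z":-0.5},
])

```text
invalid input
```

```bash
python3 - <<'E'
from station import ctrl
o=ctrl.get_obs();print({k:list(map(float,o[k])) for k in("qpos","ee_pos","eef_rot")},o["time_s"])
E
```

```text
{'qpos': [1.1073927378546673, 0.29986239415172705, 1.5210329548510115, 6.345509194303169e-06, 1.3207162240523802, -0.06661652454191302], 'ee_pos': [0.21254867923703802, 0.5072405893772273, 0.20545226316697304], 'eef_rot': [-3.1415741853455077, -7.393867733629378e-06, 2.7448040186684577]} 1.35
```

carry_out([
  {"x":-0.8,"y":-0.8,"z":-0.5,"wx":0,"wy":0,"wz":0,"jaw":100},
], squeeze=10)

```text
time_s: 1.43
ee_pos: [0.22, 0.4871, 0.2137]
eef_rot: [-3.139, -0.001, 2.747]
force: [0.3, -1.1, 0.1]
grip_width: 0.0939
```

carry_out([
  {"x":-0.8,"y":-0.8,"z":-0.5,"wx":0,"wy":0,"wz":-0.3,"jaw":100},
  {"x":-0.8,"y":-0.8,"z":-0.5,"wx":0,"wy":0,"wz":-0.3,"jaw":100},
  {"x":-0.8,"y":-0.8,"z":-0.5,"wx":0,"wy":0,"wz":-0.3,"jaw":100},
  {"x":-0.8,"y":-0.8,"z":-0.5,"wx":0,"wy":0,"wz":-0.3,"jaw":100},
  {"x":-0.8,"y":-0.8,"z":-0.5,"wx":0,"wy":0,"wz":-0.3,"jaw":100},
  {"x":-0.8,"y":-0.8,"z":-0.5,"wx":0,"wy":0,"wz":-0.3,"jaw":100},
  {"x":-0.8,"y":-0.8,"z":-0.5,"wx":0,"wy":0,"wz":-0.3,"jaw":100},
  {"x":-0.8,"y":-0.8,"z":-0.5,"wx":0,"wy":0,"wz":-0.3,"jaw":100},
])

```text
time_s: 2.1
ee_pos: [0.3037, 0.3243, 0.2961]
eef_rot: [3.141, 0.0, 2.938]
force: [-0.6, 0.7, -1.0]
grip_width: 0.0936
```

```bash
cat > rec.py <<'E'
from station import ctrl
import json
o=ctrl.get_obs();r=[list(map(float,o[k])) for k in("qpos","ee_pos","eef_rot")]
open("rec.txt","a").write(json.dumps(r)+"\n");print(o["time_s"],[[round(v,4) for v in a] for a in r])
E
echo '[[1.1073927378546673, 0.29986239415172705, 1.5210329548510115, 6.345509194303169e-06, 1.3207162240523802, -0.06661652454191302],[0.21254867923703802, 0.5072405893772273, 0.20545226316697304],[-3.1415741853455077, -7.393867733629378e-06, 2.7448040186684577]]' > rec.txt
python3 rec.py
```

```text
2.1 [[0.7358, 0.0007, 1.6549, 0.0, 1.4856, -0.6315], [0.3037, 0.3243, 0.2961], [3.1413, 0.0002, 2.9381]]
```

carry_out([
  {"x":-0.6,"y":-1,"z":0,"wx":-0.3,"wy":0,"wz":-0.2,"jaw":100},
  {"x":-0.6,"y":-1,"z":0,"wx":-0.3,"wy":0,"wz":-0.2,"jaw":100},
  {"x":-0.6,"y":-1,"z":0,"wx":-0.3,"wy":0,"wz":-0.2,"jaw":100},
  {"x":-0.6,"y":-1,"z":0,"wx":-0.3,"wy":0,"wz":-0.2,"jaw":100},
  {"x":-0.6,"y":-1,"z":0,"wx":-0.3,"wy":0,"wz":-0.2,"jaw":100},
  {"x":-0.6,"y":-1,"z":0,"wx":-0.3,"wy":0,"wz":-0.2,"jaw":100},
  {"x":-0.6,"y":-1,"z":0,"wx":-0.3,"wy":0,"wz":-0.2,"jaw":100},
  {"x":-0.6,"y":-1,"z":0,"wx":-0.3,"wy":0,"wz":-0.2,"jaw":100},
])

```text
time_s: 2.77
ee_pos: [0.375, 0.1527, 0.2826]
eef_rot: [2.949, 0.014, 3.065]
force: [0.3, -0.1, 0.1]
grip_width: 0.0941
```

```bash
python3 rec.py
```

```text
2.7667 [[0.1728, -0.1427, 1.8306, 0.1864, 1.3953, -1.3497], [0.375, 0.1527, 0.2826], [2.9487, 0.0137, 3.0648]]
```

carry_out([
  {"x":-0.2,"y":-1,"z":0,"wx":-0.3,"wy":0.2,"wz":0,"jaw":100},
  {"x":-0.2,"y":-1,"z":0,"wx":-0.3,"wy":0.2,"wz":0,"jaw":100},
  {"x":-0.2,"y":-1,"z":0,"wx":-0.3,"wy":0.2,"wz":0,"jaw":100},
  {"x":-0.2,"y":-1,"z":0,"wx":-0.3,"wy":0.2,"wz":0,"jaw":100},
  {"x":-0.2,"y":-1,"z":0,"wx":-0.3,"wy":0.2,"wz":0,"jaw":100},
  {"x":-0.2,"y":-1,"z":0,"wx":-0.3,"wy":0.2,"wz":0,"jaw":100},
])

```text
time_s: 3.27
ee_pos: [0.3898, 0.0353, 0.2519]
eef_rot: [2.804, -0.08, 3.089]
force: [0.0, -0.0, -0.6]
grip_width: 0.0936
```

```bash
python3 rec.py
```

```text
3.2667 [[-0.2251, -0.0469, 1.8398, 0.32, 1.4915, -1.7783], [0.3898, 0.0353, 0.2519], [2.8038, -0.08, 3.0891]]
```

```bash
cat > kin.py <<'E'
from h import *
import json
from scipy.optimize import least_squares
rz=lambda a:R.from_euler("z",a).as_matrix(); ry=lambda a:R.from_euler("y",a).as_matrix()
def fk(q,k):
    d1,a1,lat,L2,a3,L4,d6=k[:7]
    A=rz(q[0]);B=A@ry(q[1]);C=B@ry(q[2])   # z axis along link
    p=A@np.array([a1,lat,d1])+B@np.array([0,0,L2])
    D=C@rz(q[3]); 
    p=p+C@np.array([a3,0,L4])
    E=D@ry(q[4]); F=E@rz(q[5])
    p=p+F@np.array([0,0,d6]); return F,p
S0=None
def load():
    return [tuple(np.array(a) for a in json.loads(l)) for l in open("rec.txt")]
def fit():
    rec=load()
    r=least_squares(lambda k:np.concatenate([fk(q,k)[1]-p for q,p,e in rec]),[.4,0,-.03,.4,0,.35,.2])
    return r
if __name__=="__main__":
    r=fit();print(np.round(r.x,4),np.abs(r.fun).max())
    for q,p,e in load():
        F=fk(q,r.x)[0];print(np.round(F.T@R.from_euler("xyz",e).as_matrix(),3).tolist())
E
python3 kin.py
```

```text
[0.2212 0.     0.0366 0.4242 0.0409 0.4475 0.2706] 5.304081895918245e-10
[[0.0, -1.0, 0.0], [1.0, 0.0, 0.0], [-0.0, 0.0, 1.0]]
[[0.0, -1.0, -0.0], [1.0, 0.0, 0.0], [-0.0, -0.0, 1.0]]
[[0.0, -1.0, 0.0], [1.0, 0.0, 0.0], [-0.0, 0.0, 1.0]]
[[0.0, -1.0, -0.0], [1.0, 0.0, -0.0], [0.0, -0.0, 1.0]]
```

```bash
cat > ik.py <<'E'
from kin import *
K=fit().x
LO=np.array([-3.03,-.79,.23,-1.04,0,-2.55]);HI=np.array([3.03,2.21,2.52,4.18,3.07,2.55])
OFF=rz(np.pi/2)
def tfk(q):
    F,p=fk(q,K);return F@OFF,p
def ik(Rt,p,q0):
    def f(q):
        A,t=tfk(q);return np.r_[(t-p)*5,R.from_matrix(A.T@Rt).as_rotvec()]
    r=least_squares(f,np.clip(q0,LO+.01,HI-.01),bounds=(LO,HI));return r.x,np.abs(r.fun).max()
def toolR(tinR,sgn):  # z=tin x ; y = sgn*tin z
    z=tinR[:,0];y=sgn*tinR[:,2];return np.stack([np.cross(y,z),y,z],1)
def delta(Rt,p,q=None):
    """from current pose to target: shift in current tool axes (units .02), rotvec (units .08)"""
    o=ctrl.get_obs();A=R.from_euler("xyz",o["eef_rot"]).as_matrix()
    return A.T@(p-o["ee_pos"])/.02, R.from_matrix(A.T@Rt).as_rotvec()/.08
E
python3 - <<'E'
from ik import *
q=load()[-1][0]
prm=(.5075,-.129,1.539)
T,t=tinpose(*prm);Tf,_=tinpose(*prm,flip=True)
for up in(0,.03,.06,.1,.15):
  for sg in(1,-1):
    p=t+T@[.001,0,0]-up*T[:,0]
    q0=q.copy();q0[5]=-1.6 if sg>0 else 1.6
    s=ik(toolR(T,sg),p,q0);print(up,sg,np.round(s[0],2),s[1])
print(np.round(toolR(T,1),2))
E
```

```text
0 1 [-0.58  0.56  1.6   0.52  1.36 -2.33] 5.009593734207792e-14
0 -1 [-0.58  0.56  1.6   0.52  1.36  0.81] 8.326672684688674e-16
0.03 1 [-0.6   0.54  1.56  0.51  1.42 -2.32] 1.361522687207196e-08
0.03 -1 [-0.6   0.54  1.56  0.51  1.42  0.82] 2.531521658966085e-09
0.06 1 [-0.63  0.53  1.52  0.5   1.48 -2.31] 7.447193788499461e-10
0.06 -1 [-0.63  0.53  1.52  0.5   1.48  0.83] 1.9867613110235993e-09
0.1 1 [-0.66  0.51  1.46  0.48  1.56 -2.3 ] 1.9980000987018798e-09
0.1 -1 [-0.66  0.51  1.46  0.48  1.56  0.84] 3.5760522321126587e-09
0.15 1 [-0.7   0.51  1.37  0.47  1.67 -2.28] 7.431072592457638e-16
0.15 -1 [-0.7   0.51  1.37  0.47  1.67  0.86] 2.7755575615628914e-15
[[-1.    0.03  0.02]
 [ 0.03  0.82  0.57]
 [ 0.    0.57 -0.82]]
```

```bash
python3 - <<'E'
from ik import *
T,t=tinpose(.5075,-.129,1.539)
p=t+T@[.001,0,0]-.12*T[:,0]
print(p,delta(toolR(T,1),p))
E
```

```text
[ 0.50533009 -0.1972211   0.17447909] (array([ -6.66577561, -11.78019217,  -0.58549316]), array([-3.40097931, -0.77331535, -0.68909437]))
```

carry_out([
  {"x":-0.55,"y":-1,"z":-0.1,"wx":-0.28,"wy":-0.06,"wz":-0.06,"jaw":100},
  {"x":-0.55,"y":-1,"z":-0.1,"wx":-0.28,"wy":-0.06,"wz":-0.06,"jaw":100},
  {"x":-0.55,"y":-1,"z":-0.1,"wx":-0.28,"wy":-0.06,"wz":-0.06,"jaw":100},
  {"x":-0.55,"y":-1,"z":-0.1,"wx":-0.28,"wy":-0.06,"wz":-0.06,"jaw":100},
  {"x":-0.55,"y":-1,"z":-0.1,"wx":-0.28,"wy":-0.06,"wz":-0.06,"jaw":100},
  {"x":-0.55,"y":-1,"z":-0.1,"wx":-0.28,"wy":-0.06,"wz":-0.06,"jaw":100},
  {"x":-0.55,"y":-1,"z":-0.1,"wx":-0.28,"wy":-0.06,"wz":-0.06,"jaw":100},
  {"x":-0.55,"y":-1,"z":-0.1,"wx":-0.28,"wy":-0.06,"wz":-0.06,"jaw":100},
  {"x":-0.55,"y":-1,"z":-0.1,"wx":-0.28,"wy":-0.06,"wz":-0.06,"jaw":100},
  {"x":-0.55,"y":-1,"z":-0.1,"wx":-0.28,"wy":-0.06,"wz":-0.06,"jaw":100},
  {"x":-0.55,"y":-1,"z":-0.1,"wx":-0.28,"wy":-0.06,"wz":-0.06,"jaw":100},
  {"x":0,"y":0,"z":0,"wx":0,"wy":0,"wz":0,"jaw":100},
])

```text
time_s: 4.27
ee_pos: [0.499, -0.1778, 0.168]
eef_rot: [2.555, -0.012, 3.111]
force: [-0.8, 0.4, -1.8]
grip_width: 0.094
```

```bash
python3 - <<'E'
from ik import *
T,t=tinpose(.5075,-.129,1.539)
p=t+T@[.001,0,0]-.12*T[:,0]
print(delta(toolR(T,1),p))
cp=ctrl.camera_params("wrist");im=ctrl.camera("wrist");print(cp)
for l in("tin","lid","rest"): print(l,ctrl.mark_of("wrist",l),ctrl.boxes_of("wrist",l))
cv2.imwrite("pics/w1raw.png",im)
for zz in(-.018,.018):
    q=np.array([[x,y,zz] for x,y in((-.045,-.06),(-.045,.06),(.045,.06),(.045,-.06))])@T.T+t
    cv2.polylines(im,[proj(cp,q).astype(int)],True,(0,255,0) if zz>0 else (255,0,0))
cv2.imwrite("pics/w1.png",im)
E
```

```text
(array([-0.34103304, -0.62026096, -0.80665268]), array([-0.30221088, -0.13018928, -0.07522468]))
{'mtx': array([[343.89911957,   0.        , 326.15526081],
       [  0.        , 343.89911957, 203.24367218],
       [  0.        ,   0.        ,   1.        ]]), 'origin': array([ 0.41523673, -0.27377995,  0.31839269]), 'attitude': array([ 2.86968934, -0.58567538,  1.53184385])}
tin [{'position': [172.0, 87.9], 'conf': 0.82}, {'position': [368.8, 231.9], 'conf': 0.81}, {'position': [208.6, 311.6], 'conf': 0.69}] [{'rect': [277.2, 133.3, 325.7, 304.0], 'conf': 0.74}, {'rect': [181.1, 1.3, 321.2, 73.8], 'conf': 0.72}, {'rect': [176.4, 306.1, 296.7, 400.0], 'conf': 0.67}, {'rect': [0.0, 64.2, 196.0, 279.5], 'conf': 0.62}]
lid [{'position': [211.1, 306.4], 'conf': 0.64}] [{'rect': [322.5, 138.4, 336.0, 297.9], 'conf': 0.92}]
rest [{'position': [194.7, 276.3], 'conf': 0.68}, {'position': [231.3, 494.5], 'conf': 0.44}] [{'rect': [228.7, 143.2, 341.9, 251.6], 'conf': 0.72}, {'rect': [319.7, 138.7, 334.4, 300.8], 'conf': 0.51}]
```

View pics/w1.png

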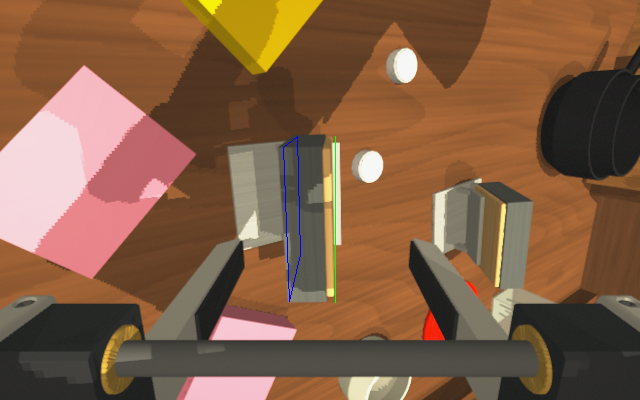

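```bash
python3 - <<'E'
import cv2
im=cv2.imread("pics/w1raw.png")[120:320,220:360];cv2.imwrite("pics/w1c.png",cv2.resize(im,None,fx=3,fy=3,interpolation=cv2.INTER_CUBIC))
E
```

```text
(no output)
```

View pics/w1c.png

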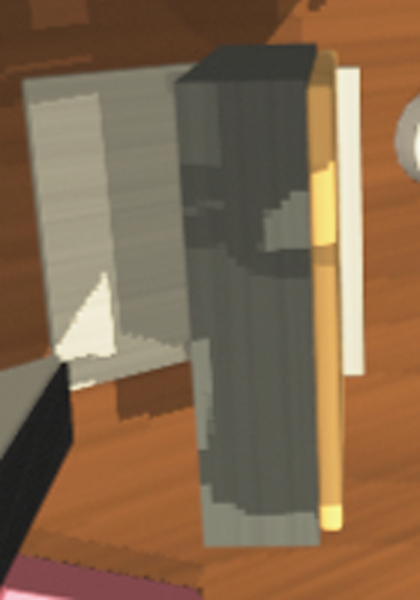

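```bash
cat > fit2.py <<'E'
from ik import *
import fit as F0
W=dict(mtx=np.array([[343.89911957,0,326.15526081],[0,343.89911957,203.24367218],[0,0,1]]),origin=np.array([0.41523673,-0.27377995,0.31839269]),attitude=np.array([2.86968934,-0.58567538,1.53184385]))
wp=np.array([[176,83],[205,547],[307,83],[318,545],[342,530]])/3+[220,120]
Wm=np.array([[-.045,.06,-.018],[-.045,-.06,-.018],[-.045,.06,.012],[-.045,-.06,.012],[-.043,-.058,.018]])
def g(p,sg):
    T,t=tinpose(*p[:3]);t=t+[0,0,p[3]-.077]
    return (proj(W,(Wm*[1,sg,1])@T.T+t)-wp).ravel()
for sg in(1,-1):
    for w in(0,.5):
        r=least_squares(lambda p:np.r_[g(p,sg),w*F0.f(p)],[.5075,-.129,1.539,.077]);print(sg,w,r.x,r.cost);
        if r.cost<50: print(np.round(g(r.x,sg).reshape(-1,2),1).tolist())
    r=least_squares(lambda p:g(np.r_[p,.077],sg),[.5075,-.129,1.539]);print("z fixed",sg,r.x,r.cost)
E
python3 fit2.py
```

```text
[ 0.50753438 -0.12905928  1.53866546  0.07316758] 7.834471765886977
[[ 0.7 -0.1]
 [ 0.6 -0.7]
 [ 0.4  0.2]
 [-0.5  1.1]
 [-1.   0.5]
 [-1.9  0. ]
 [-1.5 -1.3]
 [-0.4 -1. ]
 [ 0.3  0.2]
 [ 0.1  1.6]]
other yaw ref
1 0 [ 0.5066721  -0.13092791  1.55944915  0.07589965] 1.0728430490722203
[[-0.0, 0.5], [-0.2, -0.7], [-0.0, -0.4], [0.3, -0.3], [-0.0, 1.0]]
1 0.5 [ 0.50703664 -0.13047306  1.55778     0.07514764] 4.007207597267493
[[0.2, 0.7], [-0.2, -1.0], [0.1, -0.1], [0.2, -0.5], [-0.2, 0.8]]
z fixed 1 [ 0.50620163 -0.13150881  1.56043261] 1.4960409531412275
-1 0 [ 0.51346423 -0.17179446 -1.50904934  0.06252987] 2355.184009781209
-1 0.5 [ 0.51526052 -0.16851299  4.78260585  0.05745987] 5392.106478945344
z fixed -1 [ 0.50776573 -0.17945324  4.7863494 ] 2417.7142091241208
```

```bash
python3 - <<'E' | tail -6
from fit2 import *
Rr,t=restpose(.5065,-.131,1.559)
L=np.array([[.0462,y,.0547] for y in(-.052,.052)])
print("wrist crop", (proj(W,L@Rr.T+t)-[220,120])*3)
print("scene", proj(F0.s,L@Rr.T+t), "crop",(proj(F0.s,L@Rr.T+t)-[270,150])*3)
T,tt=tinpose(.5065,-.131,1.559)
print(delta(toolR(T,1),tt+T@[.001,0,0]-.1*T[:,0]))
E
```

```text
wrist crop [[364.72076309 377.59101849]
 [361.40831702  69.82658589]]
scene [[307.96420117 218.5373649 ]
 [332.77747646 194.8202766 ]] crop [[113.89260352 205.61209469]
 [188.33242937 134.46082979]]
(array([-0.37623085, -0.89610449,  0.198992  ]), array([-0.34466275,  0.02262728, -0.22932459]))
```

carry_out([
  {"x":-0.38,"y":-0.9,"z":0.0,"wx":-0.34,"wy":0.02,"wz":-0.23,"jaw":100},
  {"x":0,"y":0,"z":0,"wx":0,"wy":0,"wz":0,"jaw":100},
  {"x":0,"y":0,"z":0,"wx":0,"wy":0,"wz":0,"jaw":100},
])

```text
time_s: 4.87
ee_pos: [0.5057, -0.1905, 0.1604]
eef_rot: [2.53, -0.001, 3.129]
force: [-0.4, 0.8, 1.0]
grip_width: 0.094
```

```bash
cat > d.py <<'E'
import sys
from ik import *
# up, sg, xlocal
up=float(sys.argv[1]);sg=int(sys.argv[2])
T,tt=tinpose(.5065,-.131,1.559)
a,b=delta(toolR(T,sg),tt+T@[.001,0,0]-up*T[:,0]);o=ctrl.get_obs()
print(np.round(a,2),np.round(b,2),np.round(o["force"],1),o["grip_width"],o["time_s"])
E
python3 d.py 0 1
```

```text
[-0.01  0.04  5.17] [ 0.01 -0.01 -0.02] [-0.4  0.8  1. ] 0.09397596877204718 4.8667
```

carry_out([
  {"x":0,"y":0.04,"z":0.6,"wx":0,"wy":0,"wz":0,"jaw":100},
  {"x":0,"y":0,"z":0.6,"wx":0,"wy":0,"wz":0,"jaw":100},
  {"x":0,"y":0,"z":0.6,"wx":0,"wy":0,"wz":0,"jaw":100},
  {"x":0,"y":0,"z":0.6,"wx":0,"wy":0,"wz":0,"jaw":100},
  {"x":0,"y":0,"z":0.6,"wx":0,"wy":0,"wz":0,"jaw":100},
  {"x":0,"y":0,"z":0.6,"wx":0,"wy":0,"wz":0,"jaw":100},
  {"x":0,"y":0,"z":0.6,"wx":0,"wy":0,"wz":0,"jaw":100},
  {"x":0,"y":0,"z":0.6,"wx":0,"wy":0,"wz":0,"jaw":100},
  {"x":0,"y":0,"z":0.37,"wx":0,"wy":0,"wz":0,"jaw":70},
  {"x":0,"y":0,"z":0,"wx":0,"wy":0,"wz":0,"jaw":60},
  {"x":0,"y":0,"z":0,"wx":0,"wy":0,"wz":0,"jaw":55},
], squeeze=10)

```text
time_s: 5.78
ee_pos: [0.5066, -0.1305, 0.0763]
eef_rot: [2.53, -0.001, 3.129]
force: [-0.3, -1.0, 0.6]
grip_width: 0.0774
```

```bash
python3 d.py 0 1; python3 - <<'E'
from h import *
a=ctrl.camera("wrist");b=ctrl.camera("side")
o=np.zeros((600,640,3),np.uint8);o[:400]=a;cv2.imwrite("pics/w2.png",a)
c=cv2.resize(b[150:260,270:430],None,fx=4,fy=4);cv2.imwrite("pics/s2.png",c)
E
```

```text
[ 0.   -0.    0.01] [ 0.01 -0.01 -0.01] [-0.3 -1.   0.6] 0.07742954095813796 5.7833
```

View pics/w2.png

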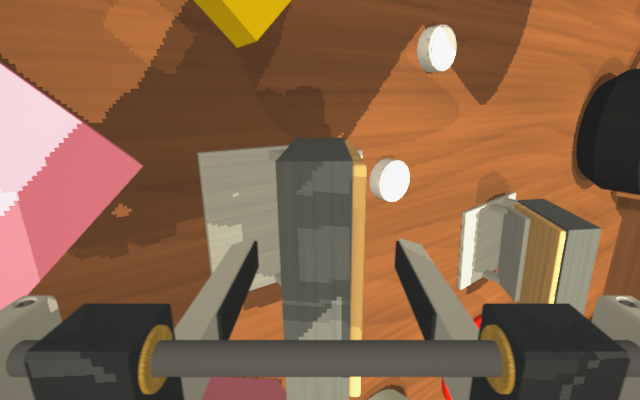

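View pics/s2.png

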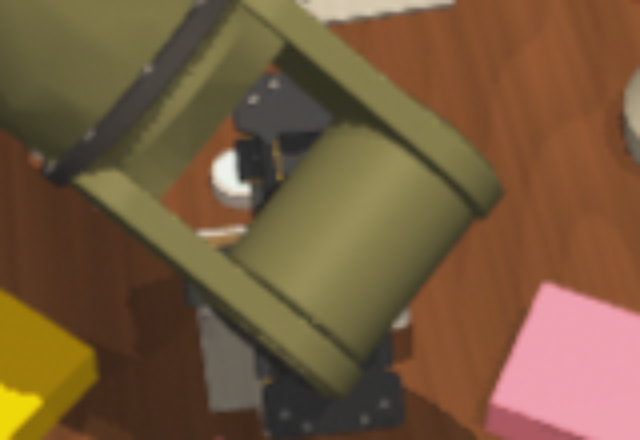

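carry_out([
  {"x":0,"y":0,"z":0,"wx":0,"wy":0,"wz":0,"jaw":45},
  {"x":0,"y":0,"z":0,"wx":0,"wy":0,"wz":0,"jaw":41},
  {"x":0,"y":0,"z":0,"wx":0,"wy":0,"wz":0,"jaw":38},
  {"x":0,"y":0,"z":0,"wx":0,"wy":0,"wz":0,"jaw":34},
  {"x":0,"y":0,"z":0,"wx":0,"wy":0,"wz":0,"jaw":30},
  {"x":0,"y":0,"z":0,"wx":0,"wy":0,"wz":0,"jaw":20},
  {"x":0,"y":0,"z":0,"wx":0,"wy":0,"wz":0,"jaw":0},
  {"x":0,"y":0,"z":0,"wx":0,"wy":0,"wz":0,"jaw":0},
  {"x":0,"y":0,"z":0,"wx":0,"wy":0,"wz":0,"jaw":0},
], squeeze=40)

```text
time_s: 6.63
ee_pos: [0.5066, -0.1309, 0.0764]
eef_rot: [2.531, -0.001, 3.129]
force: [0.6, -4.3, -0.7]
grip_width: 0.0359
```

carry_out([
  {"x":0,"y":0.05,"z":-0.2,"wx":0,"wy":0,"wz":0,"jaw":0},
  {"x":0,"y":0,"z":-0.4,"wx":0,"wy":0,"wz":0,"jaw":0},
  {"x":0,"y":0,"z":-0.6,"wx":0,"wy":0,"wz":0,"jaw":0},
  {"x":0,"y":0,"z":-0.7,"wx":0,"wy":0,"wz":0,"jaw":0},
  {"x":0,"y":0,"z":-0.8,"wx":0,"wy":0,"wz":0,"jaw":0},
  {"x":0,"y":0,"z":-0.8,"wx":0,"wy":0,"wz":0,"jaw":0},
  {"x":0,"y":0,"z":-0.8,"wx":0,"wy":0,"wz":0,"jaw":0},
  {"x":0,"y":0,"z":-0.8,"wx":0,"wy":0,"wz":0,"jaw":0},
  {"x":0,"y":0,"z":-0.7,"wx":0,"wy":0,"wz":0,"jaw":0},
  {"x":0,"y":0,"z":-0.6,"wx":0,"wy":0,"wz":0,"jaw":0},
  {"x":0,"y":0,"z":-0.4,"wx":0,"wy":0,"wz":0,"jaw":0},
  {"x":0,"y":0,"z":-0.2,"wx":0,"wy":0,"wz":0,"jaw":0},
])

```text
time_s: 7.63
ee_pos: [0.5057, -0.2109, 0.1927]
eef_rot: [2.531, 0.0, 3.129]
force: [-0.3, -0.6, -3.7]
grip_width: 0.0353
```

```bash
python3 d.py 0 1; python3 - <<'E'
from h import *
a=ctrl.camera("wrist");b=ctrl.camera("scene")
cv2.imwrite("pics/w3.png",a)
cv2.imwrite("pics/s3.png",cv2.resize(b[100:260,220:440],None,fx=3,fy=3))
E
```

```text
[ 0.01 -0.04  7.08] [-0.    0.01 -0.01] [-0.3 -0.6 -3.7] 0.035257098912482576 7.6333
```

View pics/w3.png

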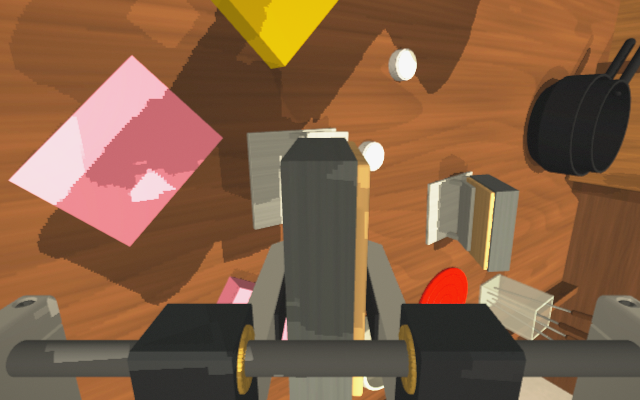

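View pics/s3.png

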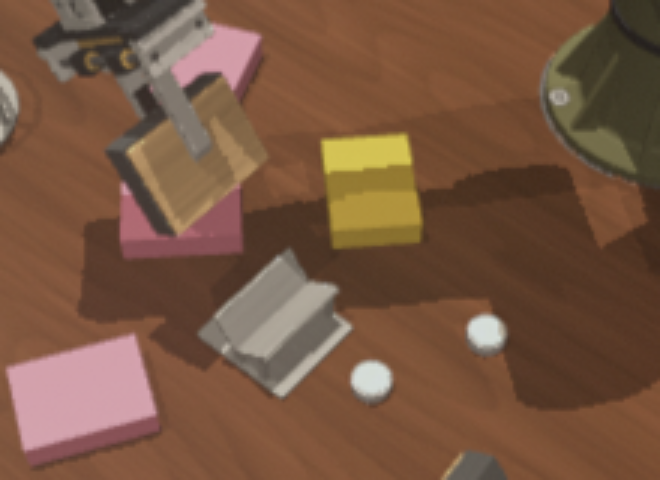

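carry_out([
  {"x":0,"y":0,"z":0,"wx":0,"wy":0,"wz":0.3,"jaw":0},
  {"x":0,"y":0,"z":0,"wx":0,"wy":0,"wz":0.6,"jaw":0},
  {"x":0,"y":0,"z":0,"wx":0,"wy":0,"wz":0.9,"jaw":0},
  {"x":0,"y":0,"z":0,"wx":0,"wy":0,"wz":0.9,"jaw":0},
  {"x":0,"y":0,"z":0,"wx":0,"wy":0,"wz":0.9,"jaw":0},
  {"x":0,"y":0,"z":0,"wx":0,"wy":0,"wz":0.9,"jaw":0},
  {"x":0,"y":0,"z":0,"wx":0,"wy":0,"wz":0.9,"jaw":0},
  {"x":0,"y":0,"z":0,"wx":0,"wy":0,"wz":0.9,"jaw":0},
  {"x":0,"y":0,"z":0,"wx":0,"wy":0,"wz":0.9,"jaw":0},
  {"x":0,"y":0,"z":0,"wx":0,"wy":0,"wz":0.9,"jaw":0},
  {"x":0,"y":0,"z":0,"wx":0,"wy":0,"wz":0.9,"jaw":0},
  {"x":0,"y":0,"z":0,"wx":0,"wy":0,"wz":0.9,"jaw":0},
])

```text
time_s: 8.73
ee_pos: [0.5055, -0.2096, 0.1909]
eef_rot: [2.687, -0.425, 2.432]
force: [0.4, -0.3, -4.1]
grip_width: 0.0357
```

carry_out([
  {"x":0,"y":0,"z":0,"wx":0,"wy":0,"wz":0.9,"jaw":0},
  {"x":0,"y":0,"z":0,"wx":0,"wy":0,"wz":0.9,"jaw":0},
  {"x":0,"y":0,"z":0,"wx":0,"wy":0,"wz":0.9,"jaw":0},
  {"x":0,"y":0,"z":0,"wx":0,"wy":0,"wz":0.9,"jaw":0},
  {"x":0,"y":0,"z":0,"wx":0,"wy":0,"wz":0.9,"jaw":0},
  {"x":0,"y":0,"z":0,"wx":0,"wy":0,"wz":0.9,"jaw":0},
  {"x":0,"y":0,"z":0,"wx":0,"wy":0,"wz":0.9,"jaw":0},
  {"x":0,"y":0,"z":0,"wx":0,"wy":0,"wz":0.9,"jaw":0},
  {"x":0,"y":0,"z":0,"wx":0,"wy":0,"wz":0.9,"jaw":0},
  {"x":0,"y":0,"z":0,"wx":0,"wy":0,"wz":0.9,"jaw":0},
  {"x":0,"y":0,"z":0,"wx":0,"wy":0,"wz":0.9,"jaw":0},
  {"x":0,"y":0,"z":0,"wx":0,"wy":0,"wz":0.9,"jaw":0},
])

```text
time_s: 9.73
ee_pos: [0.5055, -0.2096, 0.1909]
eef_rot: [-3.076, -0.609, 1.448]
force: [-0.3, -0.7, -3.6]
grip_width: 0.0359
```

carry_out([
  {"x":0,"y":0,"z":0,"wx":0,"wy":0,"wz":0.9,"jaw":0},
  {"x":0,"y":0,"z":0,"wx":0,"wy":0,"wz":0.9,"jaw":0},
  {"x":0,"y":0,"z":0,"wx":0,"wy":0,"wz":0.9,"jaw":0},
  {"x":0,"y":0,"z":0,"wx":0,"wy":0,"wz":0.9,"jaw":0},
  {"x":0,"y":0,"z":0,"wx":0,"wy":0,"wz":0.9,"jaw":0},
  {"x":0,"y":0,"z":0,"wx":0,"wy":0,"wz":0.9,"jaw":0},
  {"x":0,"y":0,"z":0,"wx":0,"wy":0,"wz":0.9,"jaw":0},
  {"x":0,"y":0,"z":0,"wx":0,"wy":0,"wz":0.9,"jaw":0},
  {"x":0,"y":0,"z":0,"wx":0,"wy":0,"wz":0.9,"jaw":0},
  {"x":0,"y":0,"z":0,"wx":0,"wy":0,"wz":0.9,"jaw":0},
])

```text
time_s: 10.57
ee_pos: [0.5055, -0.2096, 0.1909]
eef_rot: [-2.67, -0.406, 0.649]
force: [0.5, -0.3, -3.9]
grip_width: 0.0354
```

```bash
python3 d.py 0 -1; python3 - <<'E'
from h import *
print(ctrl.get_obs()["qpos"])
E
```

```text
[-0.03  0.05  6.97] [-0.02  0.01  9.49] [ 0.5 -0.3 -3.9] 0.0353924903160447 10.5667
[-0.6857504   0.51427408  1.37290674  0.46660226  1.65794579  0.08152822]
```

carry_out([
  {"x":0,"y":0,"z":0,"wx":0,"wy":0,"wz":0.9,"jaw":0},
  {"x":0,"y":0,"z":0,"wx":0,"wy":0,"wz":0.9,"jaw":0},
  {"x":0,"y":0,"z":0,"wx":0,"wy":0,"wz":0.9,"jaw":0},
  {"x":0,"y":0,"z":0,"wx":0,"wy":0,"wz":0.9,"jaw":0},
  {"x":0,"y":0,"z":0,"wx":0,"wy":0,"wz":0.9,"jaw":0},
  {"x":0,"y":0,"z":0,"wx":0,"wy":0,"wz":0.9,"jaw":0},
  {"x":0,"y":0,"z":0,"wx":0,"wy":0,"wz":0.9,"jaw":0},
  {"x":0,"y":0,"z":0,"wx":0,"wy":0,"wz":0.9,"jaw":0},
  {"x":0,"y":0,"z":0,"wx":0,"wy":0,"wz":0.9,"jaw":0},
  {"x":0,"y":0,"z":0,"wx":0,"wy":0,"wz":0.9,"jaw":0},
  {"x":0,"y":0,"z":0,"wx":0,"wy":0,"wz":0.49,"jaw":0},
  {"x":0,"y":0,"z":0,"wx":0,"wy":0,"wz":0,"jaw":0},
])

```text
time_s: 11.57
ee_pos: [0.5054, -0.2096, 0.1909]
eef_rot: [-2.529, -0.0, -0.009]
force: [0.7, 0.2, -3.6]
grip_width: 0.0356
```

```bash
python3 d.py 0 -1; python3 - <<'E'
from h import *
cp=ctrl.camera_params("wrist");print(cp)
a=ctrl.camera("wrist");b=ctrl.camera("scene")
cv2.imwrite("pics/w4.png",a)
cv2.imwrite("pics/s4.png",cv2.resize(b[100:260,220:440],None,fx=3,fy=3))
E
```

```text
[0.02 0.06 6.97] [-0.02  0.02  0.03] [ 0.7  0.2 -3.6] 0.03559473992276622 11.5667
{'mtx': array([[343.89911957,   0.        , 326.15526081],
       [  0.        , 343.89911957, 203.24367218],
       [  0.        ,   0.        ,   1.        ]]), 'origin': array([ 0.58685128, -0.31270374,  0.33785245]), 'attitude': array([ 2.85609148,  0.61103352, -1.58012548])}
```

View pics/w4.png

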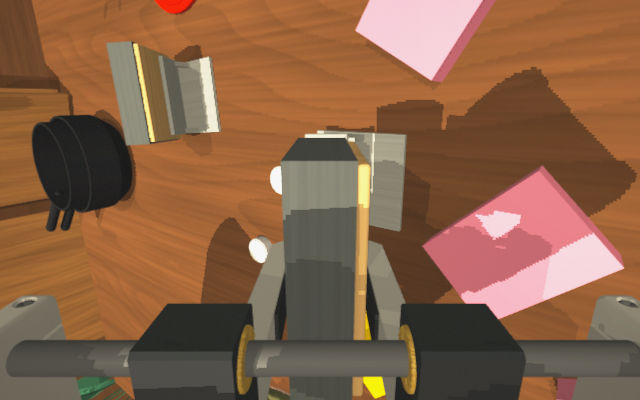

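View pics/s4.png

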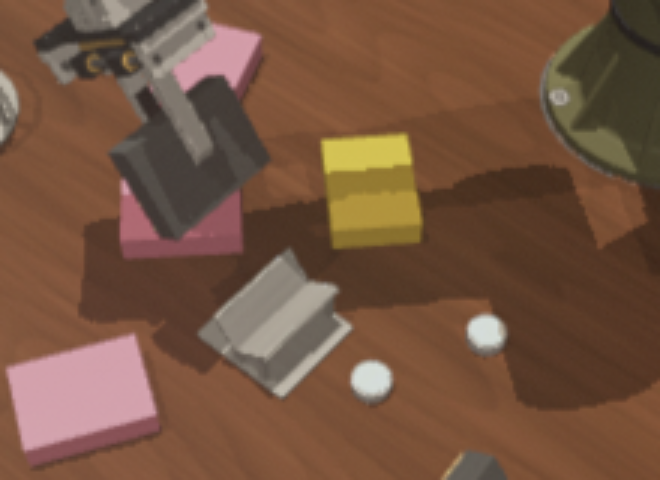

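carry_out([
  {"x":0.02,"y":0,"z":0.4,"wx":0,"wy":0,"wz":0.03,"jaw":0},
  {"x":0,"y":0,"z":0.6,"wx":0,"wy":0,"wz":0,"jaw":0},
  {"x":0,"y":0,"z":0.7,"wx":0,"wy":0,"wz":0,"jaw":0},
  {"x":0,"y":0,"z":0.7,"wx":0,"wy":0,"wz":0,"jaw":0},
  {"x":0,"y":0,"z":0.6,"wx":0,"wy":0,"wz":0,"jaw":0},
  {"x":0,"y":0,"z":0.5,"wx":0,"wy":0,"wz":0,"jaw":0},
  {"x":0,"y":0,"z":0.5,"wx":0,"wy":0,"wz":0,"jaw":0},
  {"x":0,"y":0,"z":0.5,"wx":0,"wy":0,"wz":0,"jaw":0},
  {"x":0,"y":0,"z":0.4,"wx":0,"wy":0,"wz":0,"jaw":0},
  {"x":0,"y":0,"z":0.0,"wx":0,"wy":0,"wz":0,"jaw":0},
])

```text
time_s: 12.5
ee_pos: [0.5062, -0.1528, 0.11]
eef_rot: [-2.529, 0.0, -0.009]
force: [-0.1, 0.4, -4.5]
grip_width: 0.0355
```

```bash
python3 d.py 0 -1
```

```text
[0.   0.06 2.03] [-0.02  0.02  0.03] [-0.1  0.4 -4.5] 0.03545913683423034 12.5
```

carry_out([
  {"x":0,"y":0,"z":0.3,"wx":0,"wy":0,"wz":0.03,"jaw":0},
  {"x":0,"y":0,"z":0.3,"wx":0,"wy":0,"wz":0,"jaw":0},
  {"x":0,"y":0,"z":0.3,"wx":0,"wy":0,"wz":0,"jaw":0},
  {"x":0,"y":0,"z":0.3,"wx":0,"wy":0,"wz":0,"jaw":0},
  {"x":0,"y":0,"z":0.2,"wx":0,"wy":0,"wz":0,"jaw":0},
  {"x":0,"y":0,"z":0.2,"wx":0,"wy":0,"wz":0,"jaw":0},
  {"x":0,"y":0,"z":0.1,"wx":0,"wy":0,"wz":0,"jaw":0},
  {"x":0,"y":0,"z":0.1,"wx":0,"wy":0,"wz":0,"jaw":0},
  {"x":0,"y":0,"z":0.1,"wx":0,"wy":0,"wz":0,"jaw":0},
  {"x":0,"y":0,"z":0,"wx":0,"wy":0,"wz":0,"jaw":0},
])

```text
time_s: 13.33
ee_pos: [0.5069, -0.1319, 0.08]
eef_rot: [-2.53, 0.0, -0.011]
force: [0.5, -0.2, -4.1]
grip_width: 0.0355
```

```bash
python3 d.py 0 -1
```

```text
[-0.02  0.05  0.2 ] [-0.01  0.    0.01] [ 0.5 -0.2 -4.1] 0.03547945437392288 13.3333
```

carry_out([
  {"x":0,"y":0,"z":0.05,"wx":0,"wy":0,"wz":0,"jaw":0},
  {"x":0,"y":0,"z":0.05,"wx":0,"wy":0,"wz":0,"jaw":0},
  {"x":0,"y":0,"z":0.05,"wx":0,"wy":0,"wz":0,"jaw":0},
  {"x":0,"y":0,"z":0,"wx":0,"wy":0,"wz":0,"jaw":0},
])

```text
time_s: 13.67
ee_pos: [0.5069, -0.1303, 0.0777]
eef_rot: [-2.53, -0.0, -0.011]
force: [0.2, 0.1, -4.5]
grip_width: 0.0355
```

carry_out([
  {"x":0,"y":0.03,"z":0.03,"wx":0,"wy":0,"wz":0,"jaw":0},
  {"x":0,"y":0,"z":0.03,"wx":0,"wy":0,"wz":0,"jaw":0},
  {"x":0,"y":0,"z":0,"wx":0,"wy":0,"wz":0,"jaw":0},
])

```text
time_s: 13.92
ee_pos: [0.5071, -0.1305, 0.0769]
eef_rot: [-2.531, -0.001, -0.011]
force: [0.4, -2.5, 2.5]
grip_width: 0.0356
```

```bash
python3 d.py 0 -1
```

```text
[-0.03  0.02  0.03] [-0.   -0.    0.01] [ 0.4 -2.5  2.5] 0.035601147485864064 13.9167
```

carry_out([
  {"x":0,"y":0.03,"z":0.03,"wx":0,"wy":0,"wz":0,"jaw":0},
  {"x":0,"y":0,"z":0,"wx":0,"wy":0,"wz":0,"jaw":0},
])

```text
time_s: 14.08
ee_pos: [0.5074, -0.1306, 0.0766]
eef_rot: [-2.53, -0.002, -0.012]
force: [-0.7, -2.7, 7.5]
grip_width: 0.0356
```

```bash
python3 d.py 0 -1; python3 - <<'E'
from h import *
a=ctrl.camera("wrist");b=ctrl.camera("scene")
cv2.imwrite("pics/w5.png",a)
cv2.imwrite("pics/s5.png",cv2.resize(b[130:260,220:440],None,fx=3,fy=3))
E
```

```text
[-0.04  0.    0.02] [-0.   -0.01  0.01] [-0.7 -2.7  7.5] 0.035592475588431566 14.0833
```

View pics/w5.png

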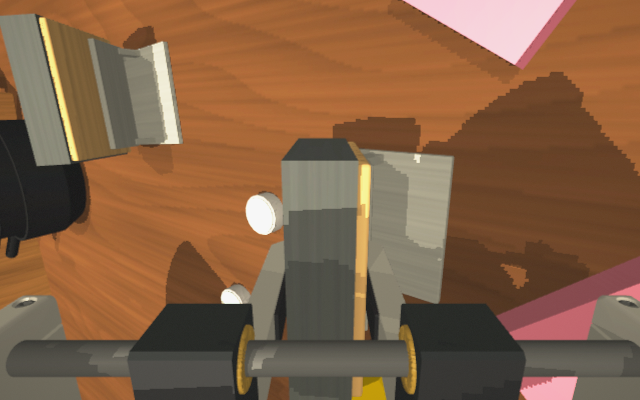

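View pics/s5.png

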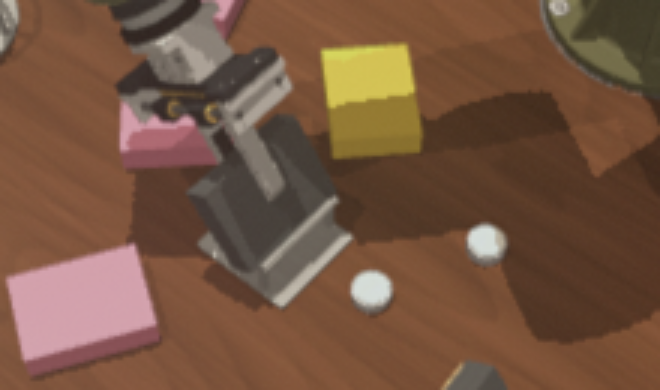

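carry_out([
  {"x":0,"y":0,"z":0,"wx":0,"wy":0,"wz":0,"jaw":0},
  {"x":0,"y":0,"z":0,"wx":0,"wy":0,"wz":0,"jaw":37},
  {"x":0,"y":0,"z":0,"wx":0,"wy":0,"wz":0,"jaw":39},
  {"x":0,"y":0,"z":0,"wx":0,"wy":0,"wz":0,"jaw":42},
  {"x":0,"y":0,"z":0,"wx":0,"wy":0,"wz":0,"jaw":50},
  {"x":0,"y":0,"z":0,"wx":0,"wy":0,"wz":0,"jaw":60},
  {"x":0,"y":0,"z":0,"wx":0,"wy":0,"wz":0,"jaw":75},
  {"x":0,"y":0,"z":0,"wx":0,"wy":0,"wz":0,"jaw":90},
  {"x":0,"y":0,"z":0,"wx":0,"wy":0,"wz":0,"jaw":95},
  {"x":0,"y":0,"z":0,"wx":0,"wy":0,"wz":0,"jaw":95},
], squeeze=8)

```text
time_s: 15.02
ee_pos: [0.5069, -0.1303, 0.0756]
eef_rot: [-2.53, -0.0, -0.011]
force: [-0.1, 0.3, -0.3]
grip_width: 0.0758
```

```bash
python3 d.py 0 -1; python3 - <<'E'
from h import *
a=ctrl.camera("wrist")
cv2.imwrite("pics/w6.png",a)
E
```

```text
[-0.02 -0.01 -0.03] [-0.01  0.    0.01] [-0.1  0.3 -0.3] 0.07583941295345997 15.0167
```

View pics/w6.png

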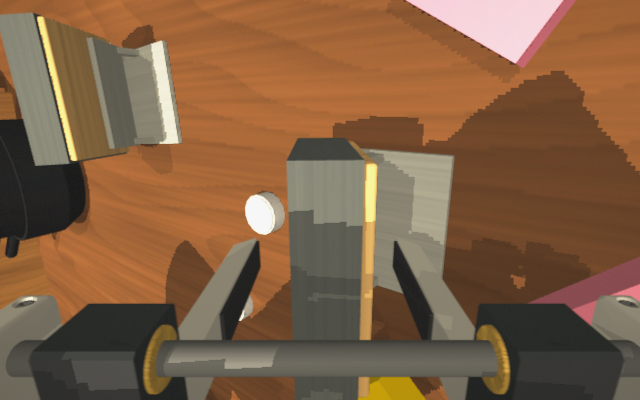

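carry_out([
  {"x":0,"y":0,"z":-0.2,"wx":0,"wy":0,"wz":0,"jaw":100},
  {"x":0,"y":0,"z":-0.4,"wx":0,"wy":0,"wz":0,"jaw":100},
  {"x":0,"y":0,"z":-0.7,"wx":0,"wy":0,"wz":0,"jaw":100},
  {"x":0,"y":0,"z":-0.8,"wx":0,"wy":0,"wz":0,"jaw":100},
  {"x":0,"y":0,"z":-0.9,"wx":0,"wy":0,"wz":0,"jaw":100},
  {"x":0,"y":0,"z":-0.9,"wx":0,"wy":0,"wz":0,"jaw":100},
  {"x":0,"y":0,"z":-0.9,"wx":0,"wy":0,"wz":0,"jaw":100},
  {"x":0,"y":0,"z":-0.9,"wx":0,"wy":0,"wz":0,"jaw":100},
  {"x":0,"y":0,"z":-0.8,"wx":0,"wy":0,"wz":0,"jaw":100},
  {"x":0,"y":0,"z":-0.5,"wx":0,"wy":0,"wz":0,"jaw":100},
  {"x":0,"y":0,"z":0,"wx":0,"wy":0,"wz":0,"jaw":100},
])

```text
time_s: 15.98
ee_pos: [0.5063, -0.212, 0.192]
eef_rot: [-2.532, -0.003, -0.012]
force: [0.3, 0.5, 0.1]
grip_width: 0.0942
```

```bash
python3 - <<'E'
from ik import *
T,t=tinpose(.5065,-.131,1.559,flip=True)
o=np.zeros((600,800,3),np.uint8)
for n,(l,tp,w,hh),k,pos in(("wrist",(230,100,140,200),3,(0,0)),("scene",(270,150,110,90),3,(0,430))):
    cp=ctrl.camera_params(n);im=ctrl.camera(n);cv2.imwrite(f"pics/{n}_end.png",im)
    c=cv2.resize(im[tp:tp+hh,l:l+w],None,fx=k,fy=k,interpolation=cv2.INTER_CUBIC)
    c2=c.copy()
    for zz in(-.018,.012,.018):
        q=np.array([[x,y,zz] for x,y in((-.045,-.06),(-.045,.06),(.045,.06),(.045,-.06))])@T.T+t
        cv2.polylines(c2,[((proj(cp,q)-[l,tp])*k).astype(int)],True,(0,255,0) if zz>0 else (255,0,0))
    o[pos[0]:pos[0]+c.shape[0],pos[1]:pos[1]+c.shape[1]]=c2
    if n=="scene": o[290:290+c.shape[0],430:430+c.shape[1]]=c
cv2.imwrite("pics/end.png",o)
E
```

```text
(no output)
```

View pics/end.png

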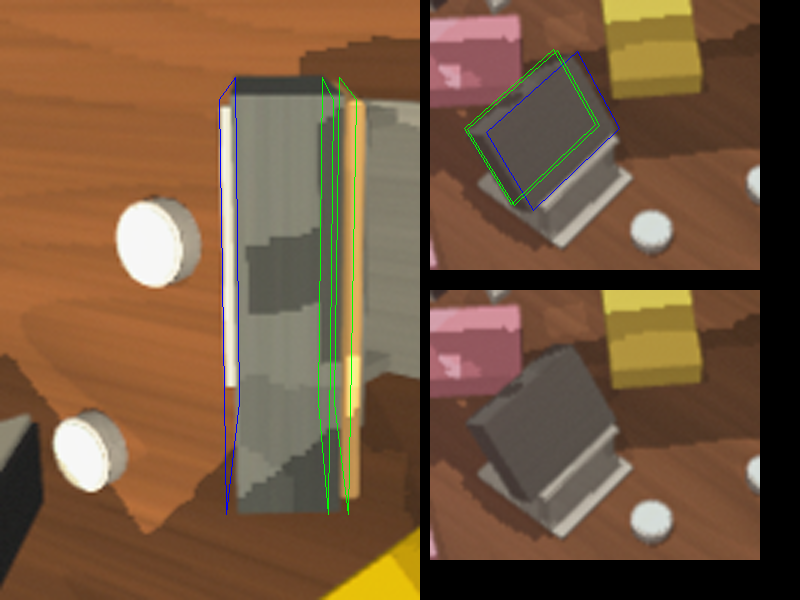

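```bash
python3 - <<'E'
import cv2
im=cv2.imread("pics/wrist_end.png")
a=cv2.resize(im[120:200,290:370],None,fx=7,fy=7,interpolation=cv2.INTER_CUBIC)[:,:400]
b=cv2.resize(im[220:300,290:370],None,fx=7,fy=7,interpolation=cv2.INTER_CUBIC)[:,:400]
cv2.imwrite("pics/endz.png",cv2.hconcat([a,b]))
E
```

```text
(no output)
```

View pics/endz.png

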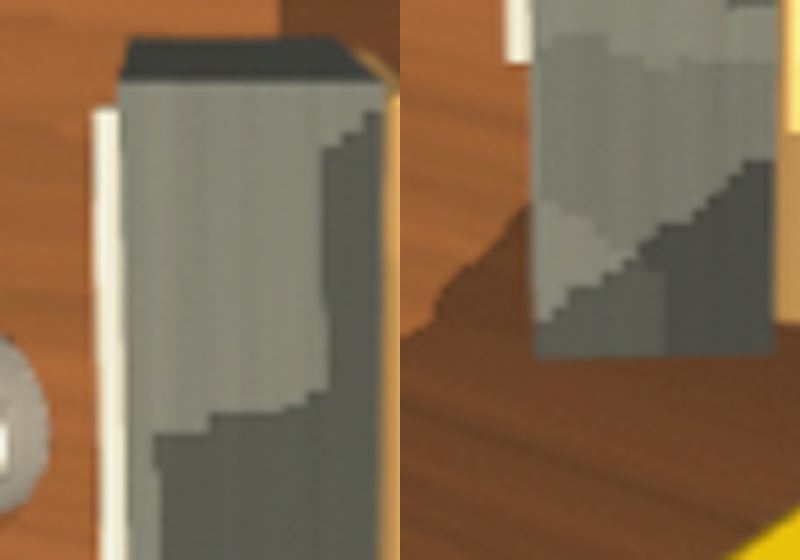

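```bash
python3 - <<'E'
from ik import *
cp=ctrl.camera_params("wrist")
m=np.array([[306.9,131.7],[309.3,270.9],[344.9,131.4],[343.3,270.3],[350.7,133.3],[350,265.7]])
Y=np.array([1,-1,1,-1,1,-1])
M=np.array([[-.045,.06,-.018],[-.045,.06,-.018],[-.045,.06,.012],[-.045,.06,.012],[-.043,.058,.018],[-.043,.058,.018]])
T,t=tinpose(.5065,-.131,1.559,flip=True)
Rr,_=restpose(0,0,1.559)
for sg in(1,-1):
    X=M.copy();X[:,1]*=Y*sg
    def f(p):
        return (proj(cp,(X@R.from_euler("zy",p[3:5]).as_matrix().T+p[:3])@T.T+t)-m).ravel()
    r=least_squares(f,np.zeros(5),x_scale=[.01,.01,.01,.1,.1])
    print(sg,r.cost,np.round(f(r.x).reshape(-1,2),1).tolist(),"local mm",np.round(r.x[:3]*1e3,1),"yaw,tilt deg",np.degrees(r.x[3:]))
    Tn=T@R.from_euler("zy",r.x[3:]).as_matrix();print("rest frame mm",np.round(Rr.T@(T@r.x[:3])*1e3,1),"z angle",np.arccos(Tn[2,2]), "time",ctrl.get_obs()["time_s"])
for n in("scene",):
    ctrl.camera(n);print(ctrl.mark_of(n,"other_tin")[:2])
E
```

```text
1 0.9092880302604989 [[0.1, -0.2], [0.2, 0.2], [-0.6, -0.2], [0.0, -0.7], [0.6, 0.3], [-0.3, 0.6]] local mm [ 5.2 -2.  -1.4] yaw,tilt deg [-2.97428364  5.52101868]
rest frame mm [ 4.1  2.  -3.5] z angle 2.2780215189558697 time 16.0833
-1 3.415277985987203 [[-0.1, -0.1], [0.3, 0.1], [-1.1, -0.2], [-0.2, -1.5], [0.9, 0.4], [0.2, 1.5]] local mm [-82.8   2.6   9.1] yaw,tilt deg [177.03437208   8.00614421]
rest frame mm [-54.9  -2.6  62.6] z angle 2.321395141900627 time 16.0833
[{'position': [279.9, 370.3], 'conf': 0.79}, {'position': [210.4, 307.0], 'conf': 0.29}]
```

carry_out([
  {"x":-0.7,"y":0,"z":-0.5,"wx":0,"wy":-0.3,"wz":0,"jaw":100},
  {"x":-0.7,"y":0,"z":-0.5,"wx":0,"wy":-0.3,"wz":0,"jaw":100},
  {"x":-0.7,"y":0,"z":-0.5,"wx":0,"wy":-0.3,"wz":0,"jaw":100},
  {"x":-0.7,"y":0,"z":-0.3,"wx":0,"wy":-0.3,"wz":0,"jaw":100},
  {"x":-0.7,"y":0,"z":0,"wx":0,"wy":-0.3,"wz":0,"jaw":100},
  {"x":-0.7,"y":0,"z":0,"wx":0,"wy":-0.3,"wz":0,"jaw":100},
  {"x":-0.7,"y":0,"z":0,"wx":0,"wy":-0.3,"wz":0,"jaw":100},
  {"x":-0.7,"y":0,"z":0,"wx":0,"wy":-0.3,"wz":0,"jaw":100},
  {"x":-0.7,"y":0,"z":0,"wx":0,"wy":-0.3,"wz":0,"jaw":100},
  {"x":0,"y":0,"z":0,"wx":0,"wy":0,"wz":0,"jaw":100},
])

```text
time_s: 17.02
ee_pos: [0.3801, -0.237, 0.2299]
eef_rot: [-2.519, 0.178, 0.115]
force: [0.6, 0.7, 0.2]
grip_width: 0.0939
```

```bash
python3 - <<'E'
from ik import *
print(ctrl.camera_params("wrist"))
for n in("wrist","side","scene"):
    im=ctrl.camera(n);cv2.imwrite(f"pics/{n}_e2.png",im)
    if n=="side": cv2.imwrite("pics/side_e2c.png",cv2.resize(im[190:270,300:400],None,fx=6,fy=6,interpolation=cv2.INTER_CUBIC))
    if n=="scene": cv2.imwrite("pics/scene_e2c.png",cv2.resize(im[155:245,270:350],None,fx=6,fy=6,interpolation=cv2.INTER_CUBIC))
E
```

```text
{'mtx': array([[343.89911957,   0.        , 326.15526081],
       [  0.        , 343.89911957, 203.24367218],
       [  0.        ,   0.        ,   1.        ]]), 'origin': array([ 0.49821511, -0.32789091,  0.35869971]), 'attitude': array([ 2.63777863,  0.61022676, -1.58272442])}
```

View pics/wrist_e2.png

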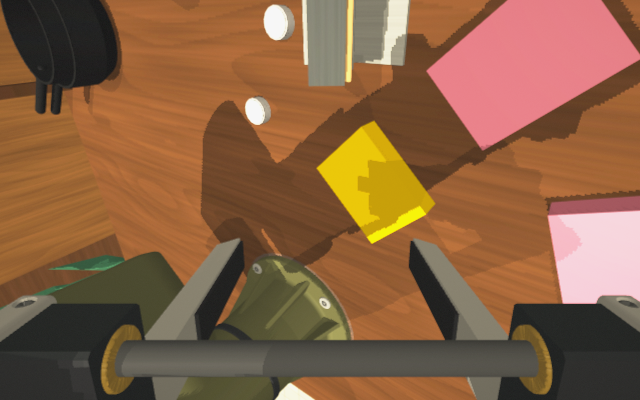

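View pics/side_e2c.png

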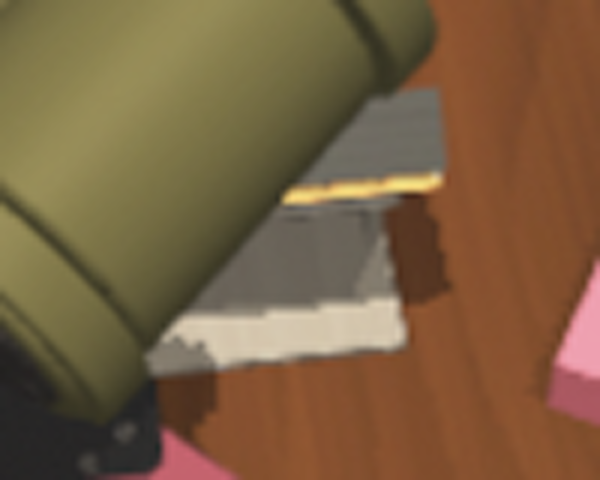

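View pics/scene_e2c.png

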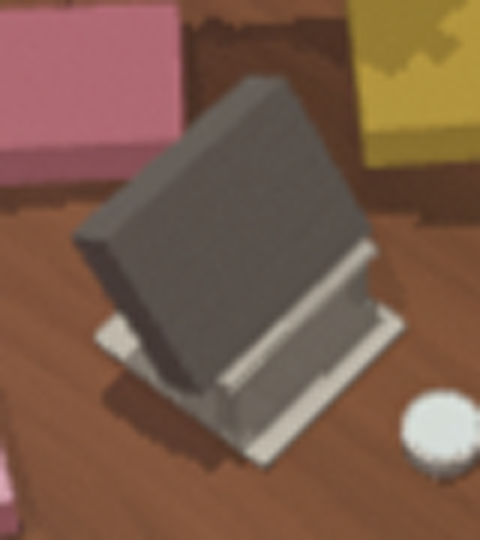

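```bash
cat > fit3.py <<'E'
from ik import *
cw=dict(mtx=ctrl.camera_params("wrist")["mtx"],origin=np.zeros(3),attitude=np.zeros(3))
# wrist camera pose at that time recomputed from tool-camera transform
W4=dict(o=np.array([.58685128,-.31270374,.33785245]),a=[2.85609148,.61103352,-1.58012548],e=[-2.529,0,-.009],p=np.array([.5054,-.2096,.1909]))
A=R.from_euler("xyz",W4["e"]).as_matrix();tc=A.T@(W4["o"]-W4["p"]);Rcam=A.T@Rc(W4["a"])
B=R.from_euler("xyz",[-2.532,-.003,-.012]).as_matrix()
cw["origin"]=np.array([.5063,-.212,.192])+B@tc;cw["attitude"]=R.from_matrix(B@Rcam).as_euler("xyz")
s,d=ctrl.camera_params("scene"),ctrl.camera_params("side")
mw=np.array([[306.9,131.7],[309.3,270.9],[344.9,131.4],[343.3,270.3],[350.7,133.3],[350,265.7]])
Mw=np.array([[-45,60,-18],[-45,-60,-18],[-45,60,12],[-45,-60,12],[-43,58,18],[-43,-58,18]])*1e-3
ms=np.array([[283,80],[108,240],[205,393],[75,236]])/6+[270,155]
Ms=np.array([[-45,-60,-18],[-45,60,-18],[45,60,-18],[-45,60,12]])*1e-3
md=np.array([[439,88],[443,175]])/6+[300,190]
Md=np.array([[-45,60,-18],[-45,60,12]])*1e-3
T,t=tinpose(.5065,-.131,1.559,flip=True);Rr,_=restpose(0,0,1.559)
best=None
for a in(1,-1):
 for b in(1,-1):
  for c in(1,-1):
    def f(p):
        X=lambda M,g:((M*[1,g,1])@R.from_euler("zyx",p[3:6]).as_matrix().T+p[:3])@T.T+t
        return np.r_[(proj(cw,X(Mw,a))-mw).ravel(),(proj(s,X(Ms,b))-ms).ravel(),(proj(d,X(Md,c))-md).ravel()]
    r=least_squares(f,np.zeros(6),x_scale=[.01]*3+[.1]*3)
    if best is None or r.cost<best[0].cost: best=(r,(a,b,c))
r,g=best
print(g,r.cost,np.round(r.fun.reshape(-1,2),1).tolist())
Tn=T@R.from_euler("zyx",r.x[3:]).as_matrix()
print("rest off mm",np.round(Rr.T@T@r.x[:3]*1e3,1),"deg zyx",np.degrees(r.x[3:]),"zang",np.arccos(Tn[2,2]))
J=r.jac;print("sd(1px)",np.sqrt(np.diag(np.linalg.inv(J.T@J)))*[1e3]*1)
E
python3 fit3.py
```

```text
(1, 1, 1) 3.798100988397906 [[-0.4, -0.3], [0.1, -0.5], [-0.4, -0.3], [0.1, -0.7], [1.1, 0.1], [-0.1, 0.6], [0.7, -1.0], [-0.1, -0.2], [0.6, -0.1], [-0.5, -0.4], [-1.3, -0.1], [-0.5, -0.6]]
rest off mm [-0.6 -1.  -1.3] deg zyx [-0.74770959  2.3311296  -0.36013515] zang 2.222333214227603
sd(1px) [ 1.12759205  0.74142487  1.96898538 16.12968076 44.52252878  5.703209  ]
```

```bash
python3 -c "
from station import ctrl
print(ctrl.get_obs()['time_s'],ctrl.hand_in())"
```

```text
the job is handed in; nothing more can be done
17.1667 None
```

The tin is back in its own rest, lid side down against the backrest, and I handed the job in at 17.2 s. I pinched the tin across lid and underside at 40 N and lifted it out along the backrest. A half turn about the finger axis put it lid side down. I slid it back until it touched the ledge, released it and withdrew the gripper.

**Last checks:**
- **Position:** a fit over all three cameras put the slab centre within about 1.5 mm of the seat. The tin's z axis was at 2.22 rad from vertical, inside the 1.99–2.37 rad band.
- **Lid:** it fits as shut to within about 1 mm, and the close-up pictures show no gap.
- **Other tin:** its detection in the scene camera moved by about 1 pixel between start and end, so it has not moved.
- **Robot:** the arm stood clear of everything at hand-in, and the force readings I saw stayed below 10 N.

**Where the checks disagreed:** an earlier fit from the wrist camera alone gave about 5.5° more tilt and a centre 5 mm off, against 2.3° in the three-camera fit. That single view determines tilt poorly, and both results are inside the limits. After release the tin also settled about 2–3 mm toward the backrest.

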